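# Fish a shelf tie bar out of a hooded parts tray

## Robot

A 6-joint arm with a two-finger parallel gripper is mounted at the origin on the work surface. World frame = base frame: x ahead of the robot, y to its left, z up, the work surface at z = 0. Lengths are in m, angles in rad, forces in N, time in s.
With the tool pointing down it reaches from about 0.35 to 0.975 m from the base axis. Payload 4.9 kg.
Tool frame: the origin (TCP) lies on the mounting face of the last link; the fingertips stand 173 mm ahead of it and the grasp point (between the pads) lies ctrl.pinch_z ahead of it (ctrl.pinch_z is the distance from the TCP to the grasp point, in m); z points along the fingers, y is the line along which they close (so a half turn about z gives the same grasp; the last joint's range is limited). The gripper opens to 85 mm and grips with 20 to 120 N. Pads are 22 mm wide; open, the fingers measure 114 mm over their backs; the gripper's body (76 mm by 85 mm) begins 54 mm behind the grasp point. The pads swing forward as they close: fully open they stand 13 mm farther back than shut.
Start: joints at [-1.246, 0.053, 1.613, -0, 1.476, -0.119], TCP at [0.268, -0.564, 0.405] pointing down, gripper open.
Joint ranges: [-3.01, 3.01], [-1.01, 2.22], [0.06, 2.58], [-1.02, 4.17], [0.09, 2.62], [-3.14, 3.14]. Speed limits (rad/s): [2.57, 2.57, 3.14, 3.14, 3.14, 3.14].

## Interface

Orientations are given as a rotation vector (axis times angle).
In Python, from station import telemetry, eyes, ctrl gives the robot as it stands.
- The arm moves only by the tool apply_moves, never from a script. Its argument "plan" is a list of rows, each a list of 5 numbers: the finger opening in m, from 0 to 0.0854, then the shift along the tool's x, y, z in m, then the turn about the tool's z in rad. In form: [[jaw, x, y, z, roll], ...]. A call has 1 to 12 rows; each row is the pose to reach, as a shift and turn from the pose commanded when the call began, along the tool's axes at that moment; what a row does not reach only later rows make up. A row lasts 1/12 s, in which the tool goes at most 41.7 mm and 7.16 degrees, less where a joint would pass 70% of its speed; a pose out of reach is approached as far as the arm can. A call with a gripper value outside its range is refused whole. The fingers move at their own pace and stop on an object; "newtons" is the grip in N (left out, the last holds). Time passes only in rows, so rows that repeat a pose let the fingers close. It gives the time, the measured TCP pose, the force, the opening and the grip force at its end, in the units of the state.
- telemetry.get_obs(): the state, without advancing time (a new reading comes with each control period).
- eyes.get_image(name): name is "scene" or "top" or "wrist"; returns a dict with "img" (400x640x3 uint8, blue, green, red), "range_z" (400x640 float32, m along the optical axis (not along the pixel's ray), 0 where there is no reading), "K" (3x3 intrinsics, pixels), "dist_coeffs" ([k1, k2, p1, p2, k3] as OpenCV has them; the pictures are not rectified), "pose" (4x4, takes a point from camera to world coordinates); the wrist camera has in their place "hand_eye" (4x4, takes a point from camera to tool coordinates, whose origin is the TCP and whose axes are the flange's). Camera axes: x right, y down, z forward; pixel columns grow to the right and rows downward; lengths in m; the calibration is good to about 2 mm. A picture is of the moment at which its call begins: read the wrist's pose just before it.
- ctrl.finish_job(): hands the job in; it is judged then, once.
Trained networks look in a picture, given as the dict that the camera call returned (one of the last four; its "shot" number tells which), for a name from the list of things; names that differ only in an ending like _2 or _b are one class to them, and where a whole thing is asked for, a point or a joint stands for the part that bears it (a point fixed in the world has none). Each returns a list of dicts, best first, with "confidence" (0 to 1); they miss things now and then, are a little off and sometimes report something else, mostly with a low value. They report only what shows in the picture. A call takes as long as a camera call. They do not tell look-alikes from the thing itself.
- eyes.search_frame(thing, picture): "box" ([left, top, right, bottom] in pixels, round what is visible of it).
- eyes.outline_of(thing, picture): "region" (400x640 bool, what is visible of it) and "box" ([left, top, right, bottom] in pixels, round what is visible of it).
- eyes.tip_of(thing, picture): "point" ([column, row] in pixels: a listed point, or the origin of a listed thing).
The state is a dict: "t": time; "q": joint angles; "dq": joint speeds; "effort": joint torques, N m; "tool_pos": TCP position; "tool_rot": TCP orientation; "contact_force": force on the tool from outside, world axes, zero at the start; "wrist_torque": the same for the moment, N m; "opening": finger opening in m; "grip_force": force on a finger pad.
Only numpy, scipy, OpenCV 4.12 (cv2) and the standard library are available. Lean on these libraries where they do the work, as an engineer would, in place of code of your own. Each camera call takes 0.05 s, during which the arm holds its last target. There are 200 camera calls.

## Task

Swing the keeper arm on top of the long black tray a quarter turn towards the robot, so that it stands out square to the tray's long side, and leave it there. Then take the steel tie bar, which is longer than the tray's opening, tilt one end up and draw it out slantwise between the two end hoods, without forcing it against the tray. Finish still holding the bar in the gripper, still, with both of its ends at least 5 cm above the tops of the hoods and clear of the tray, and leave the other things on the bench alone.

Things in the scene. Friction and masses are not known exactly. Their poses are not given: they have to be found in the camera images.
- tray: Fixed black plastic tray, 370 mm long (its y axis), 160 mm wide (x), 69 mm high; origin at the centre of its underside, on the bench. Floor and walls 5 mm thick: inside 360 x 150 mm. Its ends are covered by flat hoods, its middle is open. Its -x long side, with white blank labels, faces the robot.
- opening (a point): Centre of the tray's opening, at hood top height (69 mm). The opening measures 170 mm along the tray's y and 150 mm along x. The two hoods at its y ends span from wall to wall and reach 95 mm in from the inner face of each end wall; undersides 65 mm, tops 69 mm above the bench. The long walls beside the opening are lower, 50 mm above the bench.
- keeper (a joint): Angle (rad) of the flat aluminium keeper arm (16 mm wide, 72 to 78 mm above the bench) on an upright pin on the hood at the tray's +y end. 0: it points along the tray's -y, over the opening; grows as it swings over the robot's side; 1.571: square to the tray, pointing along its -x. Range -0.4 to 2.3; light friction (0.05 N m), stays where left.
- keeper_knob (a point): Point on the axis of the keeper's knob: an upright grey plastic cylinder, 16 mm diameter, from 78 to 118 mm above the bench, 120 mm from the keeper's pin; the point is 98 mm above the bench.
- keeper_pivot (a point): Point on the keeper's pin axis (tray x 0, y +125 mm), at the height of keeper_knob; the pin's head itself ends 82 mm above the bench.
- bar: Loose square steel tube (shelf tie bar), 240 mm long (its y axis), 22 mm wide (x), 20 mm high (z), 0.18 to 0.35 kg, darker end caps; origin at the centre of its underside. At first it lies on the tray's floor roughly along the tray, both ends under the hoods.
- bar_end_a (a point): Centre of the bar's end face at its -y end.
- bar_end_b (a point): Centre of the bar's end face at its +y end.
- stock_bin: Bystander, leave alone: open black bin 150 x 100 x 70 mm high, right of the tray; origin under its centre.
- tape_roll: Bystander, leave alone: cardboard-brown roll lying flat, 100 mm diameter, 48 mm high, left of the tray; origin under its centre.
- jar: Bystander, leave alone: closed jar 68 mm diameter, 85 mm high, right of the tray; origin under its centre.
There are look-alikes about, which are no part of the job. There is more than one size of the bar; the one meant has the size given above.

How it is judged:
On the way, in this order (a step that is already met when the one before it is completed fails the run):
1. the keeper arm stands square to the tray (within 8 degrees of a quarter turn) (value of joint keeper between 1.431 and 1.711 rad), for 0.3 s.
2. one end of the bar is up out of the opening while the other is still below the hood tops (((height (world z) of bar_end_a above 0.066 m and height (world z) of bar_end_b below 0.055 m) or (height (world z) of bar_end_b above 0.066 m and height (world z) of bar_end_a below 0.055 m))), for 0.1 s.
At the end, for the whole second after the job is handed in: The keeper stands within 0.14 rad (8 degrees) of square to the tray (joint 1.431 to 1.711); the bar is held by the fingers (over 1 N), still (under 30 mm/s), not touching the tray, with the centres of both end faces more than 119 mm above the bench (50 mm above the hood tops) (all of step 1 and height (world z) of each of bar_end_a, bar_end_b above 0.119 m and contact force between the fingers and bar above 1 N and contact force between bar and tray below 0.3 N and linear speed of bar below 0.03 m/s); the arm keeps its last pose, push and grip.
It fails at once if the bar is forced against the tray with more than 40 N (contact force between bar and tray above 40 N).
It fails at once if the open stock bin is moved by more than 30 mm (distance of stock_bin from where it was at the start of the episode above 0.03 m).
It fails at once if the roll is moved by more than 30 mm (distance of tape_roll from where it was at the start of the episode above 0.03 m).
It fails at once if the jar is moved by more than 30 mm (distance of jar from where it was at the start of the episode above 0.03 m).
It also fails if it takes over 59 s, if anything falls off the work surface, if the arm or the gripper's body presses on something with over 40 N, if the wrist force passes 120 N, or if a joint passes its speed limit or range.

## Working session

There is one attempt and no reset: what is moved stays moved. The work goes in short steps, Python scripts to look and compute and a tool call to move; the robot and the scene stay as the last step left them, time stands still between calls to the robot, and variables do not carry over. Pictures are saved under pics/ and viewed, at most 10 in all, crops included, and the job is handed in when it is done.

Besides the shell and the picture viewer there is one more tool, called after "Emit:" as name([rows], argument=value, ...), one row to a line, values as JSON. apply_moves: Moves the arm, as the interface text tells. Its arguments: {"type":"object","properties":{"plan":{"type":"array","items":{"type":"array","items":{"type":"number"}}},"newtons":{"type":"number"}},"required":["plan"]}

```bash
mkdir -p pics; ls; cat > h.py <<'E'
import numpy as np, cv2, pickle
from scipy.spatial.transform import Rotation as R
from station import telemetry, eyes, ctrl
def shot(name):
    o=telemetry.get_obs(); p=eyes.get_image(name)
    if name=="wrist":
        T=np.eye(4);T[:3,:3]=R.from_rotvec(o["tool_rot"]).as_matrix();T[:3,3]=o["tool_pos"]
        p["P"]=T@np.array(p["hand_eye"])
    else: p["P"]=np.array(p["pose"])
    return p
def ray(p,uv):
    n=cv2.undistortPoints(np.array(uv,float).reshape(-1,1,2),np.array(p["K"]),np.array(p["dist_coeffs"])).reshape(-1,2)
    return np.c_[n,np.ones(len(n))]
def at_z(p,uv,z):
    d=ray(p,uv)@p["P"][:3,:3].T; o=p["P"][:3,3]
    return o+d*((z-o[2])/d[:,2:3])
def at_depth(p,uv):
    uv=np.array(uv).reshape(-1,2); r=ray(p,uv); z=np.array([p["range_z"][int(v),int(u)] for u,v in uv])
    return (r*z[:,None])@p["P"][:3,:3].T+p["P"][:3,3]
def proj(p,X):
    T=np.linalg.inv(p["P"]); 
    return cv2.projectPoints(np.array(X,float).reshape(-1,1,3),cv2.Rodrigues(T[:3,:3])[0],T[:3,3],np.array(p["K"]),np.array(p["dist_coeffs"]))[0].reshape(-1,2)
E
python3 - <<'E'
from h import *
np.set_printoptions(precision=4,suppress=True)
print(telemetry.get_obs(), ctrl.pinch_z)
for n in ("top","scene"):
    p=shot(n); cv2.imwrite(f"pics/{n}0.png",p["img"]); print(n,p["P"][:3])
    for t in ["tray","keeper","bar","stock_bin","tape_roll","jar"]:
        print(t,[(np.round(d["box"]),round(d["confidence"],2)) for d in eyes.search_frame(t,p)])
    for t in ["opening","keeper_knob","keeper_pivot","bar_end_a","tray"]:
        for d in eyes.tip_of(t,p): print(t,np.round(d["point"]),round(d["confidence"],2),at_depth(p,d["point"]))
E
```

```text
pics
{'t': 0.0, 'q': array([-1.246 ,  0.0533,  1.6143,  0.    ,  1.476 , -0.119 ]), 'dq': array([ 0.0002,  0.0014,  0.0002,  0.0007,  0.0013, -0.0001]), 'effort': array([  0.0015, -39.3676, -37.0176,  -0.0001,   0.007 ,   0.    ]), 'tool_pos': array([ 0.2683, -0.5642,  0.4035]), 'tool_rot': array([-3.0626, -0.691 ,  0.0003]), 'contact_force': array([ 0.5125,  0.5537, -0.4589]), 'wrist_torque': array([ 0.0514,  0.0036, -0.0114]), 'grip_force': 0.0, 'opening': 0.08523508609904391} 0.1547
top [[-0.0216 -0.9723  0.2329  0.324 ]
 [-0.9998  0.0217 -0.0025  0.0038]
 [-0.0026 -0.2329 -0.9725  1.1303]]
tray [(array([253., 160., 404., 230.]), 0.79)]
keeper [(array([277., 183., 331., 198.]), 0.88), (array([256., 160., 404., 230.]), 0.42)]
bar [(array([297., 186., 364., 198.]), 0.69), (array([327., 240., 348., 310.]), 0.63)]
stock_bin [(array([447., 222., 504., 287.]), 0.68), (array([295., 186., 364., 199.]), 0.53), (array([275., 184., 332., 201.]), 0.25)]
tape_roll [(array([154., 245., 202., 288.]), 0.63)]
jar [(array([424., 141., 453., 172.]), 0.65), (array([256., 160., 404., 224.]), 0.58)]
op
[... 659 characters left out ...]
227.]), 0.83)]
bar [(array([286., 141., 310., 194.]), 0.58)]
stock_bin [(array([222., 190., 372., 268.]), 0.71), (array([149., 144., 191., 206.]), 0.64)]
tape_roll []
jar [(array([158., 242., 196., 276.]), 0.92)]
opening [302. 225.] 0.75 [[ 0.5891 -0.0122  0.0074]]
keeper_knob [306. 213.] 0.75 [[0.5996 0.0017 0.0879]]
keeper_knob [301. 224.] 0.29 [[ 0.5865 -0.0147  0.007 ]]
keeper_pivot [351. 220.] 0.71 [[0.6138 0.1138 0.0836]]
keeper_pivot [296. 237.] 0.57 [[ 0.6334 -0.0249  0.0245]]
bar_end_a [343. 236.] 0.97 [[0.6489 0.0949 0.0666]]
bar_end_a [286. 195.] 0.83 [[ 0.49   -0.0594  0.0012]]
bar_end_a [307. 141.] 0.7 [[ 0.2926 -0.007  -0.0009]]
tray [299. 235.] 0.71 [[ 0.6276 -0.0171  0.0253]]
```

```bash
python3 - <<'E'
import cv2
a=cv2.imread("pics/top0.png")[130:320,140:520]; cv2.imwrite("pics/top0c.png",cv2.resize(a,None,fx=2.1,fy=2.1,interpolation=cv2.INTER_CUBIC))
a=cv2.imread("pics/scene0.png")[130:290,130:390]; cv2.imwrite("pics/scene0c.png",cv2.resize(a,None,fx=3,fy=3,interpolation=cv2.INTER_CUBIC))
E
```

```text
(no output)
```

View pics/top0c.png

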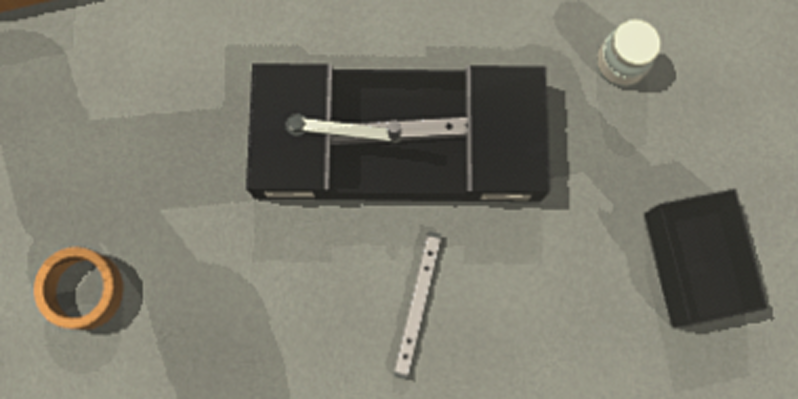

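View pics/scene0c.png

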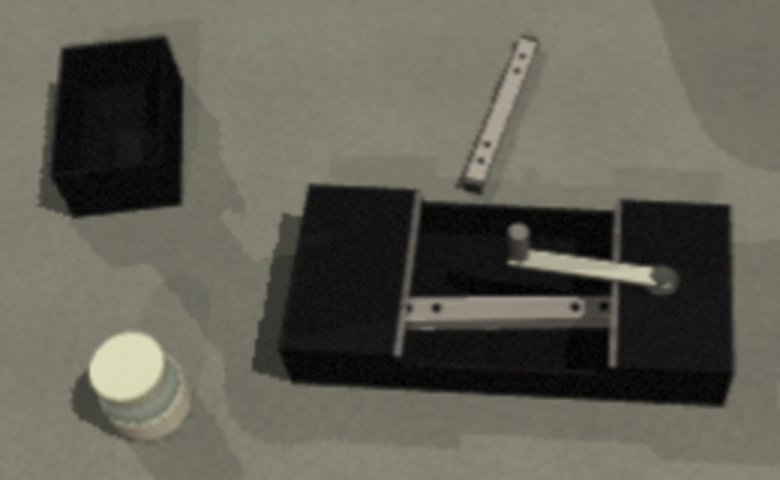

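```bash
python3 - <<'E'
from h import *
np.set_printoptions(precision=4,suppress=True)
o=telemetry.get_obs(); print(R.from_rotvec(o["tool_rot"]).as_matrix())
t=shot("top"); s=shot("scene")
T=lambda l:np.array(l)/2.1+[140,130]
S=lambda l:np.array(l)/3+[130,130]
print("top hood",at_z(t,T([(253,64),(330,66),(468,67),(545,67),(548,190),(468,188),(328,188),(247,187)]),.069))
print("sc hood",at_z(s,S([(309,185),(418,190),(620,201),(729,206),(732,372),(612,365),(400,354),(283,347)]),.069))
print("sc bar holes",at_z(s,S([(408,309),(435,308),(575,307),(604,307)]),.025))
print("sc bar edges",at_z(s,S([(407,297),(580,297)]),.025),at_z(s,S([(407,319),(580,318)]),.025))
print("top bar",at_z(t,T([(449,127),(464,118),(464,134),(410,122),(410,137)]),.025))
print("lone bar",at_z(t,T([(434,237),(402,375)]),.01))
print("knob top",at_z(t,T([(395,130)]),.118),at_z(s,S([(518,229)]),.118)); print("pin",at_z(t,T([(296,124)]),.082),at_z(s,S([(664,278)]),.082))
for p,n in((t,"t"),(s,"s")):
  for k,z in(("keeper_knob",.098),("keeper_pivot",.098),("opening",.069)):
    for d in eyes.tip_of(k,p): print(n,k,d["confidence"],at_z(p,d["point"],z))
E
```

```text
[[ 0.9031  0.4294 -0.    ]
 [ 0.4294 -0.9031  0.    ]
 [ 0.     -0.     -1.    ]]
top hood [[ 0.6958  0.1645  0.069 ]
 [ 0.6908  0.0676  0.069 ]
 [ 0.6856 -0.1055  0.069 ]
 [ 0.6837 -0.2025  0.069 ]
 [ 0.5264 -0.196   0.069 ]
 [ 0.5312 -0.0987  0.069 ]
 [ 0.535   0.0711  0.069 ]
 [ 0.5383  0.1697  0.069 ]]
sc hood [[ 0.5279 -0.1937  0.069 ]
 [ 0.5306 -0.0976  0.069 ]
 [ 0.5373  0.0787  0.069 ]
 [ 0.54    0.1733  0.069 ]
 [ 0.6978  0.1678  0.069 ]
 [ 0.6939  0.0714  0.069 ]
 [ 0.6887 -0.0997  0.069 ]
 [ 0.6851 -0.1953  0.069 ]]
sc bar holes [[ 0.6248 -0.1026  0.025 ]
 [ 0.6232 -0.0793  0.025 ]
 [ 0.619   0.0416  0.025 ]
 [ 0.6183  0.0667  0.025 ]]
sc bar edges [[ 0.6131 -0.1044  0.025 ]
 [ 0.6091  0.0458  0.025 ]] [[ 0.6344 -0.1026  0.025 ]
 [ 0.6295  0.0461  0.025 ]]
top bar [[ 0.62   -0.082   0.025 ]
 [ 0.6316 -0.1017  0.025 ]
 [ 0.6103 -0.1008  0.025 ]
 [ 0.6278 -0.0321  0.025 ]
 [ 0.6079 -0.0315  0.025 ]]
lone bar [[ 0.4806 -0.0587  0.01  ]
 [ 0.3108 -0.0139  0.01  ]]
knob top [[ 0.5929 -0.0112  0.118 ]] [[ 0.5978 -0.0069  0.118 ]]
pin [[0.6127 0.1088 0.082 ]] [[0.6201 0.1139 0.082 ]]
t keeper_knob 0.81 [[ 0.5946 -0.0097  0.098 ]]
t keeper_knob 0.17 [[ 0.5834 -0.0129  0.098 ]]
t keeper_pivot 0.96 [[0.6137 0.1076 0.098 ]]
t opening 0.61 [[ 0.6158 -0.0142  0.069 ]]
s keeper_knob 0.6 [[ 0.6043 -0.0054  0.098 ]]
s keeper_pivot 0.84 [[0.6217 0.1176 0.098 ]]
s keeper_pivot 0.28 [[ 0.6276 -0.0114  0.098 ]]
s opening 0.81 [[ 0.6082 -0.0128  0.069 ]]
```

Emit:
apply_moves([
  [0.04,0.535,-0.361,0.02,-1.166],
  [0.04,0.535,-0.361,0.02,-1.166],
  [0.04,0.535,-0.361,0.02,-1.166],
  [0.04,0.535,-0.361,0.02,-1.166],
  [0.04,0.535,-0.361,0.02,-1.166],
  [0.04,0.535,-0.361,0.02,-1.166],
  [0.04,0.535,-0.361,0.02,-1.166],
  [0.04,0.535,-0.361,0.02,-1.166],
  [0.04,0.535,-0.361,0.02,-1.166],
  [0.04,0.535,-0.361,0.02,-1.166],
  [0.04,0.535,-0.361,0.02,-1.166],
  [0.04,0.535,-0.361,0.02,-1.166],
])

```text
t: 2.6
tool_pos: [0.523, -0.1321, 0.3895]
tool_rot: [2.177, 2.264, 0.0]
contact_force: [0.6, -0.3, -0.5]
opening: 0.0398
grip_force: 0.0
```

```bash
cat > g.py <<'E'
from h import *
np.set_printoptions(precision=4,suppress=True)
def to(x,y,z=None,yaw=None):  # tool-frame shift to put grasp axis at world x,y (z of grasp point)
    o=telemetry.get_obs(); M=R.from_rotvec(o["tool_rot"]).as_matrix(); p=o["tool_pos"]
    g=np.array([x,y,p[2] if z is None else z+ctrl.pinch_z])
    a=np.degrees(np.arctan2(M[1,0],M[0,0])); 
    print("shift",M.T@(g-p),"toolx yaw",a,"roll",None if yaw is None else -np.radians(yaw-a),"z axis",M[:,2])
E
python3 - <<'E'
from g import *
to(.596,-.008,.2,92.2); print(telemetry.get_obs())
E
```

```text
shift [0.1211 0.0777 0.0348] toolx yaw 92.24241291163342 roll 0.000740244953360585 z axis [ 0.0009 -0.0004 -1.    ]
{'t': 2.6, 'q': array([-0.3853, -0.1432,  1.8279, -0.0001,  1.4559, -0.4244]), 'dq': array([ 0.9344,  0.3271, -0.2669, -0.003 , -0.0685,  0.9316]), 'effort': array([ -3.9708, -33.0959, -35.232 ,   0.0637,   0.2478,  -0.7876]), 'tool_pos': array([ 0.523 , -0.1321,  0.3895]), 'tool_rot': array([2.1769, 2.2638, 0.0004]), 'contact_force': array([ 0.6252, -0.3241, -0.5494]), 'wrist_torque': array([ 0.0353, -0.0648,  0.0367]), 'grip_force': 0.0, 'opening': 0.0398496291100559}
```

Emit:
apply_moves([
  [0.04,0.06,0.04,0.01,0],
  [0.04,0.1,0.07,0.01,0],
  [0.04,0.1,0.07,0.01,0],
  [0.04,0.1,0.07,0.01,0],
  [0.04,0.1,0.07,0.01,0],
  [0.04,0.1,0.07,0.01,0],
])

```text
t: 3.1
tool_pos: [0.5885, -0.0314, 0.3791]
tool_rot: [-2.177, -2.265, 0.001]
contact_force: [0.5, -0.7, -0.4]
opening: 0.0401
grip_force: 0.0
```

```bash
python3 - <<'E'
from g import *
p=shot("wrist"); cv2.imwrite("pics/w1.png",p["img"])
for k,z in(("keeper_knob",.098),("keeper_pivot",.098),("opening",.069),("bar_end_a",.015),("bar",.005),("tray",0)):
    for d in eyes.tip_of(k,p): print(k,np.round(d["point"]),round(d["confidence"],2),at_z(p,d["point"],z),at_depth(p,d["point"]))
to(.596,-.008,.104); pickle.dump(p,open("w1.pkl","wb"))
print(proj(p,[[.616,.111,.082],[.596,-.008,.118],[.6217,-.019,.025]]))
E
```

```text
keeper_knob [328. 173.] 0.96 [[ 0.5983 -0.0086  0.098 ]] [[ 0.5973 -0.0045  0.1175]]
keeper_knob [357.  21.] 0.74 [[0.6148 0.1099 0.098 ]] [[0.6164 0.1136 0.0839]]
keeper_pivot [357.  23.] 0.74 [[0.6146 0.1086 0.098 ]] [[0.6165 0.113  0.0812]]
opening [342. 175.] 0.56 [[ 0.6134 -0.0164  0.069 ]] [[ 0.6177 -0.0257  0.0259]]
bar_end_a [ 79. 150.] 0.94 [[ 0.3146 -0.0102  0.015 ]] [[ 0.3163 -0.0098  0.0171]]
bar_end_a [234. 196.] 0.85 [[ 0.4929 -0.0578  0.015 ]] [[ 0.4887 -0.0624  0.    ]]
bar_end_a [342. 264.] 0.74 [[ 0.6275 -0.1438  0.015 ]] [[ 0.6206 -0.113   0.0696]]
bar [341. 170.] 0.7 [[ 0.6186 -0.0236  0.005 ]] [[ 0.6166 -0.0195  0.0257]]
bar [161. 171.] 0.61 [[ 0.4034 -0.0336  0.005 ]] [[ 0.4085 -0.0315  0.0145]]
tray [334. 165.] 0.69 [[ 0.6101 -0.0194  0.    ]] [[ 0.6036 -0.0026  0.0931]]
shift [0.024  0.0086 0.1207] toolx yaw 92.1514031894577 roll None z axis [ 0.0003 -0.0001 -1.    ]
[[356.1342  25.0105]
 [325.6373 177.1336]
 [345.4083 169.2255]]
```

View pics/w1.png

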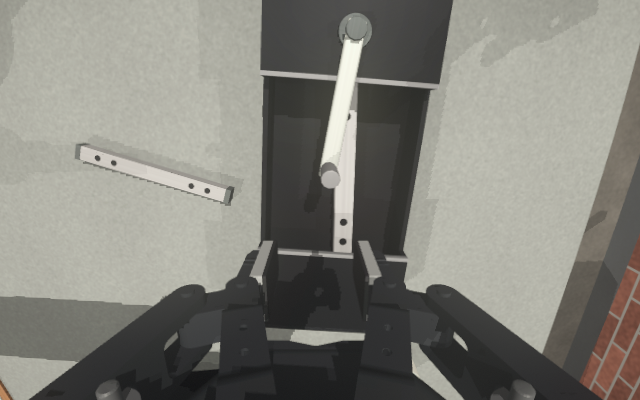

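Look-alikes for the bar: the loose bar on the bench at wrist pixel (155,173), about 0.18–0.19 m long and so too short; and the bar in the tray at (343,180), under both hoods, which is the one meant. The knob's top shows at (331,178) and the pin at (357,26).

```bash
python3 - <<'E'
from g import *
p=pickle.load(open("w1.pkl","rb"))
print("knob",at_z(p,[(331,178)],.118),"pin",at_z(p,[(356,26)],.082))
print("hood lips",at_z(p,[(262,73),(438,86)],.069))
print("holes",at_z(p,[(343,222),(342,241),(349,117)],.025),at_z(p,[(334,212),(354,212),(333,252),(354,252)],.025))
print("bar l",np.linalg.norm(np.diff(at_z(p,[(78,151),(230,196)],.02),axis=0)))
a=cv2.imread("pics/w1.png")[90:265,230:450]; cv2.imwrite("pics/w1c.png",cv2.resize(a,None,fx=3,fy=3,interpolation=cv2.INTER_CUBIC))
k=at_z(p,[(331,178)],.118)[0]; to(k[0],k[1],.104)
E
```

```text
knob [[ 0.6003 -0.0085  0.118 ]] pin [[0.6159 0.1103 0.082 ]]
hood lips [[0.5373 0.0728 0.069 ]
 [0.6947 0.0688 0.069 ]]
holes [[ 0.6233 -0.082   0.025 ]
 [ 0.6238 -0.1064  0.025 ]
 [ 0.6216  0.0373  0.025 ]] [[ 0.612  -0.0699  0.025 ]
 [ 0.6353 -0.069   0.025 ]
 [ 0.6138 -0.1215  0.025 ]
 [ 0.6394 -0.1205  0.025 ]]
bar l 0.1793689602059838
shift [0.0233 0.0129 0.1207] toolx yaw 92.1514031894577 roll None z axis [ 0.0003 -0.0001 -1.    ]
```

View pics/w1c.png

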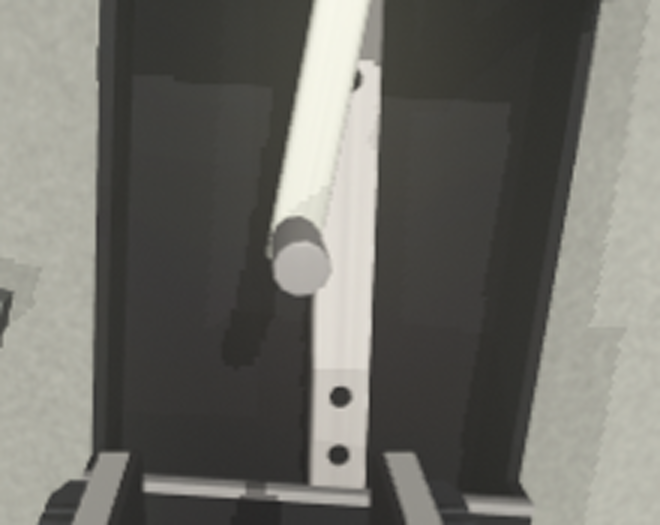

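Emit:
apply_moves([
  [0.045,0.012,0.006,0.04,0],
  [0.045,0.023,0.011,0.08,0],
  [0.045,0.023,0.011,0.12,0],
  [0.045,0.023,0.011,0.12,0],
  [0.045,0.023,0.011,0.12,0],
  [0.0,0.023,0.011,0.12,0],
  [0.0,0.023,0.011,0.12,0],
  [0.0,0.023,0.011,0.12,0],
  [0.0,0.023,0.011,0.12,0],
  [0.0,0.023,0.011,0.12,0],
], newtons=20)

```text
t: 4.28
tool_pos: [0.6, -0.0085, 0.2632]
tool_rot: [2.174, 2.26, 0.005]
contact_force: [0.5, -0.9, 7.3]
opening: 0.0151
grip_force: 21.4
```

```bash
python3 - <<'E'
from g import *
o=telemetry.get_obs(); k=o["tool_pos"][:2]; print(k,o["contact_force"])
pv=np.array([.6158,.1105]); M=R.from_rotvec(o["tool_rot"]).as_matrix()
d=k-pv; print("r",np.linalg.norm(d)); a0=np.arctan2(d[1],d[0]); a1=np.arctan2(.033,-1)-2*np.pi
while a1<-np.pi*1.5:a1+=2*np.pi
print(np.degrees([a0,a1]))
a1=-(np.pi+.033)
r=np.linalg.norm(d)
for a in np.linspace(a0,a1,13)[1:]:
    q=pv+r*np.array([np.cos(a),np.sin(a)]); print(M[:,:2].T@np.r_[q-k,0])
E
```

```text
[ 0.6    -0.0085] [ 0.4522 -0.8821  7.2699]
r 0.12007237934503653
[ -97.5679 -181.8901]
[ 0.0034 -0.0143]
[ 0.0085 -0.0281]
[ 0.0153 -0.0412]
[ 0.0236 -0.0533]
[ 0.0333 -0.0644]
[ 0.0443 -0.0741]
[ 0.0564 -0.0825]
[ 0.0695 -0.0893]
[ 0.0833 -0.0944]
[ 0.0976 -0.0978]
[ 0.1122 -0.0995]
[ 0.1269 -0.0993]
```

Emit:
apply_moves([
  [0.0,0.003,-0.014,-0.004,0],
  [0.0,0.008,-0.028,-0.004,0],
  [0.0,0.015,-0.041,-0.004,0],
  [0.0,0.024,-0.053,-0.004,0],
  [0.0,0.033,-0.064,-0.004,0],
  [0.0,0.044,-0.074,-0.004,0],
  [0.0,0.056,-0.082,-0.004,0],
  [0.0,0.069,-0.089,-0.004,0],
  [0.0,0.083,-0.094,-0.004,0],
  [0.0,0.098,-0.098,-0.004,0],
  [0.0,0.112,-0.099,-0.004,0],
  [0.0,0.127,-0.099,-0.004,0],
])

```text
t: 5.28
tool_pos: [0.4956, 0.1161, 0.2642]
tool_rot: [2.173, 2.26, 0.008]
contact_force: [16.9, -3.8, -11.2]
opening: 0.0153
grip_force: 20.8
```

Emit:
apply_moves([
  [0.0,0,0,0,0],
  [0.0,0,0,0,0],
  [0.0,0,0,0,0],
])

```text
t: 5.53
tool_pos: [0.4958, 0.1161, 0.2642]
tool_rot: [2.173, 2.262, 0.008]
contact_force: [9.6, -0.8, -5.6]
opening: 0.0152
grip_force: 20.8
```

```bash
python3 - <<'E'
from g import *
o=telemetry.get_obs(); k=o["tool_pos"][:2]; d=k-[.6158,.1105]; print(k,np.linalg.norm(d),"joint est",np.arctan2(d[1],d[0])%(2*np.pi)-(np.pi-.033)+np.pi/2, o["contact_force"],o["opening"])
print("sign check: knob dir",np.degrees(np.arctan2(d[1],d[0])))
for n in("top","scene"):
    p=shot(n); cv2.imwrite(f"pics/{n}2.png",p["img"])
E
```

```text
[0.4958 0.1161] 0.12008885185937221 joint est 1.5571505360041629 [ 9.6211 -0.7526 -5.5945] 0.01521026642552425
sign check: knob dir 177.32739305564075
```

Emit:
apply_moves([
  [0.045,0,0,0,0],
  [0.045,0,0,0,0],
  [0.045,0,0,0,0],
  [0.045,0,0,-0.04,0],
  [0.045,0,0,-0.07,0],
  [0.045,-0.03,0.02,-0.09,0],
  [0.045,-0.06,0.04,-0.11,0],
  [0.045,-0.09,0.06,-0.12,0],
  [0.045,-0.12,0.08,-0.12,0],
  [0.045,-0.15,0.1,-0.12,0],
  [0.045,-0.165,0.125,-0.12,0],
  [0.045,-0.165,0.125,-0.12,0],
])

```text
t: 6.63
tool_pos: [0.6285, -0.0478, 0.3827]
tool_rot: [2.181, 2.26, -0.0]
contact_force: [-0.1, 0.3, 0.3]
opening: 0.0452
grip_force: 0.0
```

Emit:
apply_moves([
  [0.045,0,0,0,0],
  [0.045,0,0,0,0],
])

```text
t: 6.8
tool_pos: [0.6257, -0.0444, 0.3828]
tool_rot: [-2.176, -2.264, 0.001]
contact_force: [-0.3, -0.2, 0.3]
opening: 0.0451
grip_force: 0.0
```

```bash
python3 - <<'E'
from g import *
p=shot("wrist"); cv2.imwrite("pics/w2.png",p["img"]); pickle.dump(p,open("w2.pkl","wb"))
print(telemetry.get_obs()["tool_pos"])
t=shot("top"); 
for n,q in (("w",p),("t",t)):
  for d in eyes.tip_of("keeper_knob",q): print(n,d["point"],d["confidence"],at_z(q,d["point"],.098))
E
```

```text
[ 0.6254 -0.0441  0.3831]
t [274.7, 232.1] 0.77 [[0.4988 0.1225 0.098 ]]
```

View pics/w2.png

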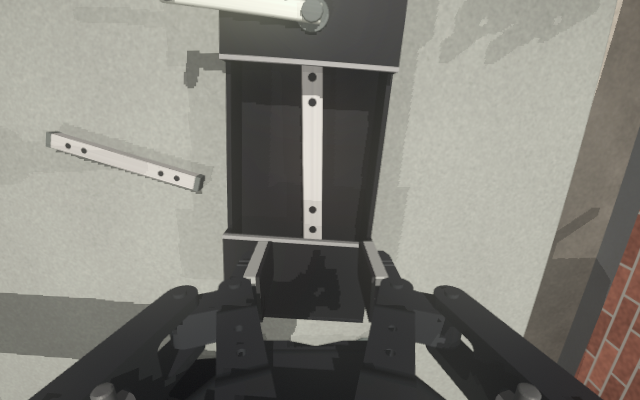

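The keeper now stands parallel to the hood lip, that is, square to the tray. The whole visible length of the bar is clear, with holes at (312,77), (312,102), (312,210) and (312,230).

```bash
python3 - <<'E'
from g import *
p=pickle.load(open("w2.pkl","rb"))
h=at_z(p,[(312,77),(312,102),(312,210),(312,230)],.025); print(h, "centre",(h[0]+h[3])/2,(h[1]+h[2])/2)
d=h[0]-h[3]; yaw=np.degrees(np.arctan2(d[1],d[0])); print("yaw",yaw)
print("edges",at_z(p,[(302,66),(322,66),(303,239),(322,239)],.025))
print("lips",at_z(p,[(220,58),(397,70),(223,237),(358,243)],.069))
c=(h[0]+h[3])/2; u=d/np.linalg.norm(d)
for s in(-.055,-.06): g=c+u*s; print(s,g); to(g[0],g[1],.028,yaw)
E
```

```text
[[ 0.6178  0.0632  0.025 ]
 [ 0.6187  0.0384  0.025 ]
 [ 0.6232 -0.0824  0.025 ]
 [ 0.6241 -0.1078  0.025 ]] centre [ 0.6209 -0.0223  0.025 ] [ 0.6209 -0.022   0.025 ]
yaw 92.12640274068195
edges [[ 0.6071  0.0734  0.025 ]
 [ 0.6276  0.0742  0.025 ]
 [ 0.6136 -0.12    0.025 ]
 [ 0.6366 -0.1191  0.025 ]]
lips [[ 0.5363  0.0718  0.069 ]
 [ 0.6941  0.068   0.069 ]
 [ 0.5307 -0.1011  0.069 ]
 [ 0.673  -0.102   0.069 ]]
-0.055 [ 0.623  -0.0773  0.025 ]
shift [-0.0332 -0.0038  0.2008] toolx yaw 92.31068531109321 roll 0.003216337607714691 z axis [ 0.0001  0.0001 -1.    ]
-0.06 [ 0.6232 -0.0823  0.025 ]
shift [-0.0382 -0.0038  0.2008] toolx yaw 92.31068531109321 roll 0.003216337607714691 z axis [ 0.0001  0.0001 -1.    ]
```

Emit:
apply_moves([
  [0.045,-0.02,-0.004,0.03,0.003],
  [0.045,-0.038,-0.004,0.07,0.003],
  [0.045,-0.038,-0.004,0.11,0.003],
  [0.045,-0.038,-0.004,0.145,0.003],
  [0.045,-0.038,-0.004,0.17,0.003],
  [0.045,-0.038,-0.004,0.19,0.003],
  [0.045,-0.038,-0.004,0.201,0.003],
  [0.045,-0.038,-0.004,0.201,0.003],
  [0.045,-0.038,-0.004,0.201,0.003],
])

```text
t: 7.75
tool_pos: [0.6236, -0.0828, 0.1827]
tool_rot: [2.18, 2.262, 0.0]
contact_force: [-0.2, -0.1, 0.9]
opening: 0.0449
grip_force: 0.0
```

Emit:
apply_moves([
  [0.0,0,0,0,0],
  [0.0,0,0,0,0],
  [0.0,0,0,0,0],
  [0.0,0,0,0,0],
  [0.0,0,0,0,0],
], newtons=25)

```text
t: 8.17
tool_pos: [0.6246, -0.0833, 0.1848]
tool_rot: [2.179, 2.259, 0.003]
contact_force: [-3.1, 0.7, 7.0]
opening: 0.021
grip_force: 25.7
```

Emit:
apply_moves([
  [0.0,0,0,-0.003,0],
  [0.0,0.005,0,-0.004,0],
  [0.0,0.012,0,-0.004,0],
  [0.0,0.02,0,-0.004,0],
  [0.0,0.028,0,-0.004,0],
  [0.0,0.036,0,-0.004,0],
  [0.0,0.044,0,-0.004,0],
  [0.0,0.05,0,-0.004,0],
  [0.0,0.055,0,-0.004,0],
  [0.0,0.057,0,-0.004,0],
  [0.0,0.057,0,-0.004,0],
])

```text
t: 9.08
tool_pos: [0.6214, -0.0256, 0.1861]
tool_rot: [-2.18, -2.262, 0.0]
contact_force: [-0.5, 1.3, -3.6]
opening: 0.0214
grip_force: 24.6
```

```bash
python3 - <<'E'
from g import *
o=telemetry.get_obs(); print(o["tool_pos"],o["contact_force"],o["opening"])
s=shot("scene"); w=shot("wrist"); t=shot("top")
a=cv2.resize(s["img"][180:280,215:380],None,fx=3,fy=3); b=cv2.resize(w["img"],(480,300)); 
cv2.imwrite("pics/c3.png",np.vstack([np.hstack([a]),np.pad(b[:,:480],((0,0),(0,15),(0,0)))]))
print(proj(t,[[.624,-.088,.015]]),proj(s,[[.624,-.085,.015]]))
E
```

```text
[ 0.6214 -0.0256  0.1861] [-0.5027  1.2607 -3.6199] 0.021372801725543646
[[355.7227 189.9754]] [[273.088  234.6849]]
```

View pics/c3.png

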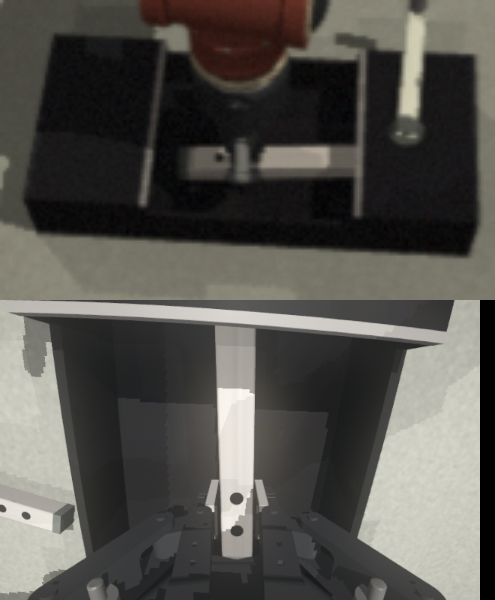

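Emit:
apply_moves([
  [0.0,0,0,-0.005,0],
  [0.0,0,0,-0.01,0],
  [0.0,0,0,-0.015,0],
  [0.0,0,0,-0.02,0],
  [0.0,0,0,-0.025,0],
  [0.0,0,0,-0.03,0],
  [0.0,0,0,-0.034,0],
  [0.0,0,0,-0.038,0],
  [0.0,0,0,-0.042,0],
  [0.0,0,0,-0.045,0],
  [0.0,0,0,-0.045,0],
], newtons=20)

```text
t: 10.15
tool_pos: [0.6217, -0.0262, 0.2319]
tool_rot: [2.18, 2.261, 0.001]
contact_force: [0.3, -0.0, -3.5]
opening: 0.0217
grip_force: 24.4
```

```bash
python3 - <<'E'
from g import *
s=shot("scene"); w=shot("wrist")
a=cv2.resize(s["img"][170:280,215:380],None,fx=3,fy=3); b=cv2.resize(w["img"],(480,300)); 
cv2.imwrite("pics/c4.png",np.vstack([a,np.pad(b,((0,0),(0,15),(0,0)))]))
E
```

```text
(no output)
```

View pics/c4.png

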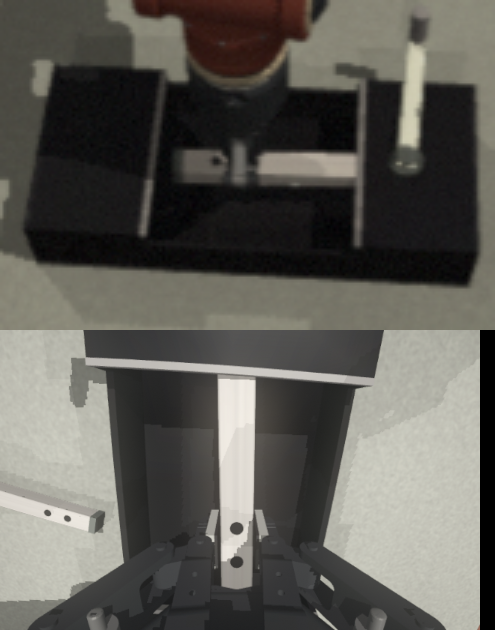

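```bash
cat > tilt.py <<'E'
from g import *
def tilt(yg=None):
    w=shot("wrist"); o=telemetry.get_obs()
    M=R.from_rotvec(o["tool_rot"]).as_matrix(); X=w["P"]
    v,u=np.mgrid[0:400:2,0:640:2]; uv=np.c_[u.ravel(),v.ravel()]; z=w["range_z"][uv[:,1],uv[:,0]]
    P=(ray(w,uv)*z[:,None])@X[:3,:3].T+X[:3,3]
    L=(P-o["tool_pos"])@M   # tool coords
    lum=w["img"][uv[:,1],uv[:,0]].min(1)
    m=(abs(L[:,1])<.007)&(L[:,0]>.018)&(L[:,0]<.13)&(lum>110)&(z>0)
    A=L[m]
    k=np.polyfit(A[:,0],A[:,2],1); r=A[:,2]-np.polyval(k,A[:,0]); g=abs(r)<.004; k=np.polyfit(A[g,0],A[g,2],1)
    print(m.sum(),g.sum(),"x range",A[g,0].min(),A[g,0].max(),"tilt deg (far end down +)",np.degrees(np.arctan(k[0])),"top at grip z world",o["tool_pos"][2]-k[1], "rms",r[g].std())
    return w,o
if __name__=="__main__":
    w,o=tilt(); print(o["tool_pos"],o["contact_force"],o["wrist_torque"],o["grip_force"])
E
python3 tilt.py
```

```text
1454 1407 x range 0.018033913756956284 0.10014233599679831 tilt deg (far end down +) 3.3675786299244344 top at grip z world 0.07065990129212954 rms 0.0010524649484337434
[ 0.6214 -0.0261  0.2311] [-0.6792 -0.2402 -3.2138] [-0.1816 -0.0397  0.0002] 24.408237040042877
```

Emit:
apply_moves([
  [0.0,0,0,-0.003,0],
  [0.0,0,0,-0.006,0],
  [0.0,0,0,-0.009,0],
  [0.0,0,0,-0.012,0],
  [0.0,0,0,-0.012,0],
], newtons=20)

```text
t: 10.72
tool_pos: [0.6218, -0.0262, 0.2443]
tool_rot: [2.18, 2.26, 0.001]
contact_force: [-1.0, 0.2, -3.0]
opening: 0.0213
grip_force: 24.1
```

```bash
python3 tilt.py
```

```text
1313 1291 x range 0.01804839794747826 0.1000377987346997 tilt deg (far end down +) 10.348606547601937 top at grip z world 0.08316149873110876 rms 0.001089315450855178
[ 0.6218 -0.0262  0.2439] [-0.5634 -0.4022 -3.3278] [-0.1994 -0.0103  0.0303] 24.153774976730347
```

Emit:
apply_moves([
  [0.0,0,0,-0.004,0],
  [0.0,0,0,-0.008,0],
  [0.0,0,0,-0.012,0],
  [0.0,0,0,-0.016,0],
  [0.0,0,0,-0.02,0],
  [0.0,0,0,-0.021,0],
  [0.0,0,0,-0.021,0],
], newtons=20)

```text
t: 11.35
tool_pos: [0.6217, -0.0262, 0.265]
tool_rot: [2.18, 2.26, 0.001]
contact_force: [0.5, 0.7, -3.1]
opening: 0.0213
grip_force: 23.8
```

```bash
python3 tilt.py
```

```text
1146 1123 x range 0.018014225600246236 0.09976905312556797 tilt deg (far end down +) 21.222012572471805 top at grip z world 0.10307149394677975 rms 0.0014462179255850488
[ 0.6216 -0.0262  0.2646] [-0.7942  0.7515 -4.0517] [-0.1699 -0.0227 -0.0227] 23.774887025356293
```

Emit:
apply_moves([
  [0.0,0,0,0,0],
  [0.0,-0.005,0,-0.001,0],
  [0.0,-0.013,0,-0.004,0],
  [0.0,-0.022,0,-0.008,0],
  [0.0,-0.032,0,-0.012,0],
  [0.0,-0.042,0,-0.015,0],
  [0.0,-0.052,0,-0.019,0],
  [0.0,-0.062,0,-0.023,0],
  [0.0,-0.072,0,-0.026,0],
  [0.0,-0.082,0,-0.03,0],
  [0.0,-0.09,0,-0.033,0],
  [0.0,-0.09,0,-0.033,0],
], newtons=45)

```text
t: 12.4
tool_pos: [0.6251, -0.1179, 0.2984]
tool_rot: [2.182, 2.258, 0.001]
contact_force: [-0.5, -0.6, -2.4]
opening: 0.0208
grip_force: 50.2
```

```bash
python3 tilt.py; python3 - <<'E'
from g import *
w=shot("wrist"); s=shot("scene")
cv2.imwrite("pics/c5.png",np.vstack([cv2.resize(s["img"][150:280,180:400],(480,284)),cv2.resize(w["img"],(480,300))]))
E
```

```text
1401 1401 x range 0.018029785802302616 0.12999294383476648 tilt deg (far end down +) 22.269333170779543 top at grip z world 0.13692605184666184 rms 0.0006657707125286175
[ 0.6249 -0.1171  0.2979] [-0.0456  0.1543 -2.8787] [-0.1973  0.0277  0.0057] 50.22943675518036
```

View pics/c5.png

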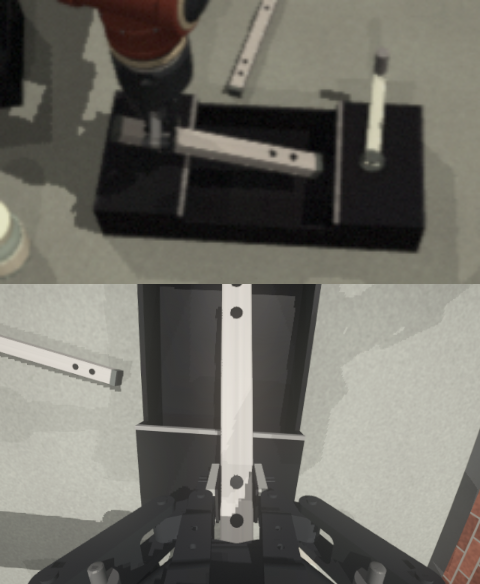

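The bar's lower end (318,160) is out from under the hood, whose lip is at about column 338. Next I lift straight up.

Emit:
apply_moves([
  [0.0,0,0,-0.005,0],
  [0.0,0,0,-0.015,0],
  [0.0,0,0,-0.028,0],
  [0.0,0,0,-0.042,0],
  [0.0,0,0,-0.056,0],
  [0.0,0,0,-0.07,0],
  [0.0,0,0,-0.083,0],
  [0.0,0,0,-0.093,0],
  [0.0,0,0,-0.1,0],
  [0.0,0,0,-0.1,0],
  [0.0,0,0,-0.1,0],
  [0.0,0,0,-0.1,0],
])

```text
t: 13.55
tool_pos: [0.6245, -0.1161, 0.3961]
tool_rot: [-2.18, -2.26, 0.001]
contact_force: [-0.1, -0.1, -4.0]
opening: 0.0206
grip_force: 50.3
```

Emit:
apply_moves([
  [0.0,0,0,0,0],
  [0.0,0,0,0,0],
  [0.0,0,0,0,0],
  [0.0,0,0,0,0],
])

```text
t: 13.88
tool_pos: [0.6247, -0.1161, 0.3967]
tool_rot: [-2.181, -2.261, 0.001]
contact_force: [-0.1, -0.6, -4.1]
opening: 0.0206
grip_force: 50.3
```

```bash
python3 tilt.py; python3 - <<'E'
from g import *
t=shot("top"); s=shot("scene")
for n,q in(("t",t),("s",s)):
  for d in eyes.tip_of("keeper_knob",q): print(n,d["point"],d["confidence"],at_z(q,d["point"],.098))
  for d in eyes.tip_of("bar_end_b",q): print(n,"end",d["point"],d["confidence"],at_depth(q,d["point"]))
E
```

```text
1445 1445 x range 0.018071890377286463 0.12939286462757943 tilt deg (far end down +) 22.206788398341814 top at grip z world 0.23561582936717443 rms 0.0006530247109403154
[ 0.6247 -0.1161  0.3968] [ 0.1136  0.2972 -2.8403] [-0.1471 -0.0239  0.0027] 50.26532292366028
t [273.7, 231.6] 0.65 [[0.5001 0.1249 0.098 ]]
t end [401.2, 160.4] 0.82 [[ 0.6229 -0.1696  0.2584]]
t end [299.4, 180.4] 0.58 [[0.658  0.0656 0.0034]]
s [355.2, 179.3] 0.69 [[0.5001 0.1255 0.098 ]]
s end [289.1, 192.5] 0.85 [[ 0.6131 -0.0353  0.2018]]
s end [326.3, 205.5] 0.84 [[0.6262 0.0492 0.1708]]
s end [305.3, 142.8] 0.78 [[ 0.3143 -0.0113  0.0178]]
s end [225.2, 183.3] 0.64 [[ 0.6319 -0.1668  0.2607]]
```

Bar is well clear. One check on the keeper angle before handing in.

```bash
python3 - <<'E'
from g import *
out=[]
for n,(c0,c1,r0,r1) in (("top",(250,330,150,250)),("scene",(320,400,160,250))):
    q=shot(n); pickle.dump(q,open(n+"_f.pkl","wb"))
    a=cv2.resize(q["img"][r0:r1,c0:c1],(400,500 if n=="top" else 450),interpolation=cv2.INTER_CUBIC)
    out.append(np.pad(a,((0,500-len(a)),(0,0),(0,0))))
    for d in eyes.outline_of("keeper",q): print(n,d["confidence"],d["box"])
cv2.imwrite("pics/k.png",np.hstack(out))
E
```

```text
top 0.69 [272.5, 184.2, 288.1, 237.5]
scene 0.83 [344.1, 173.7, 356.4, 227.4]
```

View pics/k.png

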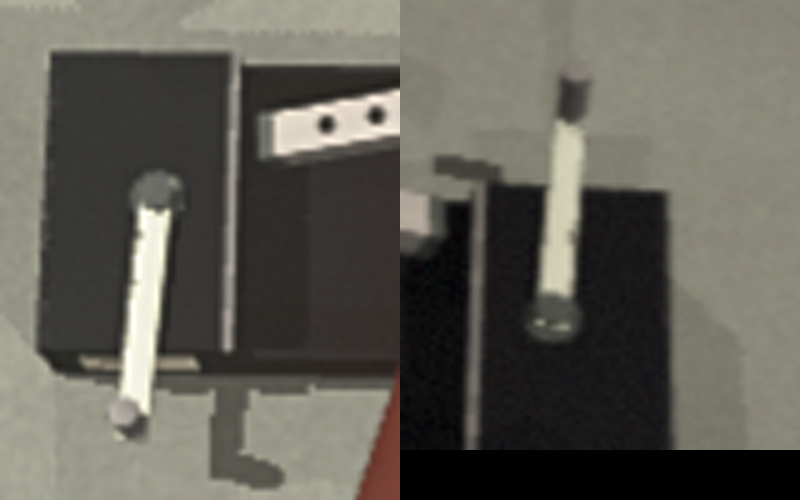

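```bash
python3 - <<'E'
from g import *
for n,o,A,L in (("top",(250,150),[(153,212),(136.5,395)],[(237,55),(228,350)]),("scene",(320,160),[(158.5,290),(168.5,130)],[(71,445),(80,190)])):
    q=pickle.load(open(n+"_f.pkl","rb")); f=lambda l,z:at_z(q,np.array(l)/5+o,z)
    a=f(A,.078);l=f(L,.069); ang=lambda p:np.arctan2(*(p[1]-p[0])[[1,0]])
    k=f([(124,411) if n=="top" else (175,70)],.118)
    print(n,a[1]-a[0],"joint~",1.571+((ang(l)-ang(a)+np.pi)%(2*np.pi)-np.pi),"knob",k,"lipdir",np.degrees(ang(l)), "pin",f([(157,190) if n=="top" else (154,318)],.081))
E
```

```text
top [-0.095   0.0082  0.    ] joint~ 1.6208917078409668 knob [[0.4951 0.1199 0.118 ]] lipdir 177.93330571287814 pin [[0.6158 0.1077 0.081 ]]
scene [-0.0969  0.0076 -0.    ] joint~ 1.6153805044042422 knob [[0.4976 0.1233 0.118 ]] lipdir 178.03627419709164 pin [[0.6222 0.1126 0.081 ]]
```

```bash
python3 -c "
from station import ctrl
print(ctrl.finish_job())"
```

```text
the job is handed in; nothing more can be done
None
```

I've handed the job in, and no verdict came back: by my measurements the keeper stands at about 1.62 rad, within the 1.431 to 1.711 limits, and the bar came out slantwise without a hard contact and is held still, with its lower end about 157 mm above the bench.

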